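Clear the assembly board and press a block into its corner

TASK

Lift the handled canister off the plywood assembly board and set it down gently, upright and wholly on the round cork mat, then let go of it. Then take the long dark wooden block, bring it onto the board and press it into the corner where the two fences meet, resting on the board with its long side flush against the long fence and one end flush against the short fence. Finish while still holding it there, with a steady firm push against both fences at once, and leave the other things on the bench where they are.

Things in the scene. Friction and masses are not known exactly. Their poses are not given: they have to be found in the camera images.
- board: Fixed plywood assembly board, 200 x 170 mm, 18 mm thick, lying on the bench. Origin at the centre of its underside (bench height); x along its 200 mm side, y along its 170 mm side, z up. It carries two low wooden fences, along its +x and +y edges. They are rigid. Wood rubs hard on wood (friction 0.5 to 0.7): bearing down or pressing on one fence takes push from the other.
- fence_long: The long fence, 170 mm long, 20 mm wide, standing 22 mm above the board (top 40 mm above the bench), along the board's +y edge. Origin at the centre of its underside, axes as the board's; its length runs along x and its stop face is its -y side, 10 mm from the origin.
- fence_short: The short fence, 80 mm long, 20 mm wide, standing 22 mm above the board, across the board's +x edge. Origin at the centre of its underside, axes as the board's; its length runs along y and its stop face is its -x side, 10 mm from the origin.
- corner (a point): The inner corner where the planes of the two stop faces meet, at the board's upper face (18 mm above the bench); it is 80 mm in x and 65 mm in y from the board's centre, axes as the board's. The fences stop 10 mm short of it. A seated block has its centre 55 mm in -x and 25 mm in -y of this point.
- canister: Closed steel canister, 0.3 to 0.6 kg, on the board by the corner: 84 mm across (lid 87), 90 mm high with lid. Origin: centre of underside, z up; centre of mass on the axis. Rigid carrying handle over the lid: wooden bar along the canister's y, 68 mm long, 14 mm wide (x), 12 mm high, its middle 132 mm above the origin on the axis, on straps 64 mm apart; 36 mm free between lid and bar.
- mat: Round cork mat fixed to the bench, 140 mm across, 4 mm thick. Origin at the centre of its underside. It lies to one side of the board and the long block to the other; which is which changes.
- block: The long dark wooden block, 110 mm (x) x 50 mm (y) x 60 mm high (z), 0.16 to 0.32 kg, lying on the bench. Origin at the centre of its underside, z up. Either end may go to the short fence.
- offcut: Bystander: a short offcut of the same dark wood, 55 x 50 mm, 60 mm high. Origin at the centre of its underside. To be left alone.
- batten: Bystander: light wooden batten, 34 x 240 mm (along y), 20 mm high, beyond the board. Origin at the centre of its underside.
- hammer: Bystander: hammer lying flat on the bench beyond the board to the right, 260 mm long. Origin near its middle, at bench height.
- jar: Bystander: glass jar with a steel lid, 64 mm across, 75 mm high, beyond the board to the left. Origin at the centre of its underside.
- tape: Bystander: tape measure in a yellow case, 60 x 32 mm, 60 mm high, between robot and board. Origin at the centre of its underside.
- glue: Bystander: white glue bottle, 56 mm across, 150 mm high, far to the left. Origin at the centre of its underside.
- screwdriver: Bystander: screwdriver, 200 mm long, lying on the bench far to the right. Origin near its middle, at bench height.
There are look-alikes about, which are no part of the job. There is more than one size of the canister; the job needs the middle-sized.

How it is judged:
On the way, in this order (a step that is already met when the one before it is completed fails the run):
1. the canister is lifted clear of the board by the gripper (height (world z) of canister above 0.035 m and contact force between the fingers and canister above 0.5 N and contact force between canister and board below 0.1 N), for 0.2 s.
2. the canister stands upright on the cork mat, released (horizontal distance between canister and mat below 0.03 m and height (world z) of canister below 0.01 m and angle between canister's own z axis and vertical below 0.08 rad and contact force between each of the fingers, the arm and canister below 0.1 N and linear speed of canister below 0.02 m/s), for 0.3 s.
At the end, for the whole second after the job is handed in: Canister upright (0.08 rad), untouched, within 30 mm of the mat's centre. Block at rest in the corner within 4 mm in x, y and height, along the long fence and upright within 0.035 rad; fingers touch it and it presses on each fence with over 2 N (all of step 2 and contact force between block and fence_long above 2 N and contact force between block and fence_short above 2 N and contact force between the fingers and block above 2 N and angle between the x axis of block and the x axis of board, either way round below 0.035 rad and angle between block's own z axis and vertical below 0.035 rad and x of block in the frame of corner between -0.059 and -0.051 m and y of block in the frame of corner between -0.029 and -0.021 m and z of block in the frame of corner between -0.004 and 0.004 m and linear speed of block below 0.02 m/s); the arm keeps its last pose, push and grip.
It fails at once if the canister is dropped (moves faster than 0.5 m/s while not held) (linear speed of canister above 0.5 m/s and contact force between the fingers and canister below 0.1 N).
It fails at once if the canister is tipped over (angle between canister's own z axis and vertical above 0.8 rad).
It fails at once if a bystander is displaced by more than 30 mm (distance of any of offcut, batten, hammer, jar, tape, glue, screwdriver from where it was at the start of the episode above 0.03 m).
It also fails if it takes over 69 s, if anything falls off the work surface, if the arm or the gripper's body presses on something with over 40 N, if the wrist force passes 120 N, or if a joint passes its speed limit or range.

ROBOT

A 6-joint arm with a two-finger parallel gripper is mounted at the origin on the work surface. World frame = base frame: x ahead of the robot, y to its left, z up, the work surface at z = 0. Lengths are in m, angles in rad, forces in N, time in s.
With the tool pointing down it reaches from about 0.35 to 0.925 m from the base axis. Payload 6.4 kg.
Tool frame: the origin (TCP) lies on the centre line of the jaws, within the pads' length; the fingertips stand 14 mm ahead of it and the grasp point (between the pads) lies 5 mm behind it; z points along the fingers, y is the line along which they close (so a half turn about z gives the same grasp; the last joint's range is limited). The gripper opens to 85 mm and grips with 20 to 120 N. Pads are 22 mm wide; open, the fingers measure 114 mm over their backs; the gripper's body (76 mm by 85 mm) begins 54 mm behind the grasp point. The pads swing forward as they close: fully open they stand 13 mm farther back than shut.
Start: joints at [-1.471, 0.245, 1.558, -0, 1.339, -0.174], TCP at [0.176, -0.626, 0.245] pointing down, gripper open.
Joint ranges: [-3.13, 3.13], [-1.02, 2.26], [0.13, 2.54], [-0.95, 4.09], [0.21, 2.88], [-2.74, 2.74]. Speed limits (rad/s): [2.57, 2.57, 3.14, 3.14, 3.14, 3.14].

INTERFACE

Orientations are given as a 3x3 rotation matrix whose columns are the frame's x, y, z axes.
In Python, from plant import robot gives the robot as it stands.
- The arm moves only by the tool arm_command, never from a script. Its argument "deltas" is a list of rows, each an object with "fingers": the opening, from -1 (shut) to 1 (fully open); "delta_pos": the shift along the tool's x, y, z in units of 0.25 m (1.0 is 0.25 m), a list of three; "roll": the turn about the tool's z in units of 360 degrees (1.0 is 360 degrees). In form: [{"fingers": fingers, "delta_pos": [tx, ty, tz], "roll": roll}, ...]. A call has 1 to 12 rows; each row shifts and turns the commanded pose from where the row before left it, along the tool's axes as they then stand; what a row does not reach is not made up. A row lasts 1/8 s, in which the tool goes at most 62.5 mm and 10.7 degrees, less where a joint would pass 70% of its speed; a pose out of reach is approached as far as the arm can. A call with a number of a shift or a turn outside -1 to 1 is refused whole. A call with a gripper value outside its range is refused whole. The fingers move at their own pace and stop on an object; the grip force is fixed at half the most. Time passes only in rows, so rows that do not move let the fingers close. It gives the time, the measured TCP pose, the force, the opening and the grip force at its end, in the units of the state.
- robot.sense(): the state, without advancing time (a new reading comes with each control period).
- robot.read_camera(name): name is "side" or "top" or "wrist"; returns a dict with "frame" (400x640x3 uint8, red, green, blue), "vertical_fov" (degrees; the focal length in pixels is half the picture's height over the tangent of half this angle, whatever the lens; pixels are square), "cx", "cy" (the principal point, pixels), "R" (3x3) and "t" (3): a world point X has camera coordinates R X + t; the wrist camera has in their place "hand_eye" (4x4, takes a point from camera to tool coordinates, whose origin is the TCP and whose axes are the flange's). Camera axes: x right, y down, z forward; pixel columns grow to the right and rows downward; lengths in m; the calibration is good to about 2 mm. The wrist camera is an equidistant fisheye: a pixel r from the principal point sees the ray r / f radians off the axis. A picture is of the moment at which its call begins: read the wrist's pose just before it. There is no depth.
- robot.sign_off(): hands the job in; it is judged then, once.
The state is a dict: "clock": time; "qpos": joint angles; "joint_vel": joint speeds; "tau": joint torques, N m; "tool_pos": TCP position; "tcp_rot": TCP orientation; "ft_force": force on the tool from outside, world axes, zero at the start; "moment": the same for the moment, N m; "opening": finger opening in m; "grip_force": force on a finger pad.
Only numpy, scipy, OpenCV 4.12 (cv2) and the standard library are available. Lean on these libraries where they do the work, as an engineer would, in place of code of your own. Each camera call takes 0.05 s, during which the arm holds its last target. There are 200 camera calls.

## Working session

There is one attempt and no reset: what is moved stays moved. The work goes in short steps, Python scripts to look and compute and a tool call to move; the robot and the scene stay as the last step left them, time stands still between calls to the robot, and variables do not carry over. Pictures are saved under pics/ and viewed, at most 10 in all, crops included, and the job is handed in when it is done.

Besides the shell and the picture viewer there is one more tool, called after "Request:" by a JSON object that holds its "fn" and its "kwargs", one argument or row to a line. arm_command: Moves the arm, as the interface text tells. Shifts and turns lie within -1 to 1; 1 stands for 0.25 m of shift or 360 degrees of turn. Its arguments: {"type":"object","properties":{"deltas":{"type":"array"}},"required":["deltas"]}

```bash
mkdir -p pics; cat > h.py <<'E'
import numpy as np,cv2,json
from plant import robot
def snap(n,f):
    s=robot.sense();d=robot.read_camera(n);cv2.imwrite(f'pics/{f}.png',cv2.cvtColor(d['frame'],cv2.COLOR_RGB2BGR))
    c={k:np.asarray(v).tolist() for k,v in d.items() if k!='frame'};c['p']=list(map(float,s['tool_pos']));c['Rt']=np.asarray(s['tcp_rot']).tolist()
    json.dump(c,open(f'pics/{f}.json','w'));return d
def ray(f,u,v):
    c=json.load(open(f'pics/{f}.json'));fl=200/np.tan(np.radians(c['vertical_fov'])/2)
    x=np.array([u-c['cx'],v-c['cy']])
    if 'R' in c:
        R=np.array(c['R']);t=np.array(c['t']);return -R.T@t,R.T@np.array([x[0]/fl,x[1]/fl,1])
    r=np.hypot(*x);th=r/fl;dc=np.array([*(x/max(r,1e-9)*np.sin(th)),np.cos(th)])
    H=np.array(c['hand_eye']);Rt=np.array(c['Rt']);return np.array(c['p'])+Rt@H[:3,3],Rt@H[:3,:3]@dc
def at(f,u,v,z):
    o,d=ray(f,u,v);return np.round(o+d*(z-o[2])/d[2],4)
def proj(f,X):
    c=json.load(open(f'pics/{f}.json'));fl=200/np.tan(np.radians(c['vertical_fov'])/2)
    q=np.array(c['R'])@X+np.array(c['t']);return np.round([c['cx']+fl*q[0]/q[2],c['cy']+fl*q[1]/q[2]],1)
E
python3 - <<'E'
from h import *
for n in('top','side'):
    snap(n,n+'1')
    cv2.imwrite(f'pics/{n}1b.png',cv2.resize(cv2.imread(f'pics/{n}1.png'),(800,500),interpolation=cv2.INTER_CUBIC))
    c=json.load(open(f'pics/{n}1.json'));R=np.array(c['R']);print(c['vertical_fov'],c['cx'],c['cy'],-R.T@c['t'],R.round(3).tolist())
s=robot.sense();print(s['clock'],s['tcp_rot'],s['opening'])
E
```

```text
42.14017443285448 325.70387823624 200.87862563517706 [ 0.40203098 -0.01185283  1.60370501] [[-0.012, -1.0, -0.005], [-0.993, 0.013, -0.119], [0.119, 0.003, -0.993]]
48.114970781136876 320.23920020019506 198.42955446858454 [0.35321316 1.17443913 1.03115995] [[-0.98, -0.199, -0.001], [-0.125, 0.617, -0.777], [0.155, -0.761, -0.63]]
0.1 [[ 9.62754734e-01  2.70376185e-01 -2.01185175e-04]
 [ 2.70376102e-01 -9.62753102e-01  1.79649516e-03]
 [ 2.92037856e-04 -1.78397989e-03 -9.99998366e-01]] 0.08569395387986502
```

View pics/top1b.png

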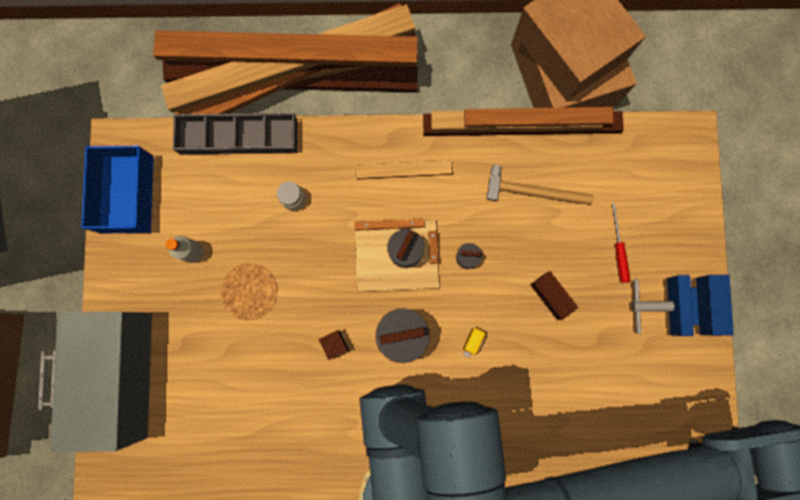

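View pics/side1b.png

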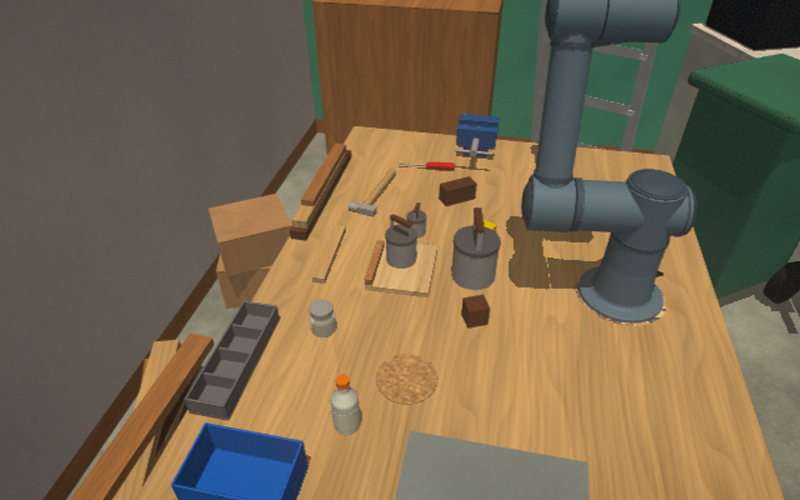

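Top view: the middle canister is on the board at about (405,247) of the enlarged picture, the mat is at (249,291) and the block at (554,296). The other two canisters are at (403,335) and (470,256). Next I'll enlarge these.

```bash
python3 - <<'E'
from h import *
im=cv2.imread('pics/top1.png')
a=cv2.resize(im[170:260,275:375],(800,720),interpolation=cv2.INTER_CUBIC)[:560]
b=cv2.resize(im[210:265,415:475],(480,440),interpolation=cv2.INTER_CUBIC)
cv2.imwrite('pics/c1.png',a);cv2.imwrite('pics/c2.png',b)
print('mat',at('top1',249/1.25,291.5/1.25,.004))
for u in(221,278):print(at('top1',u/1.25,291.5/1.25,.004))
E
```

```text
mat [0.4987 0.3846 0.004 ]
[0.4996 0.4538 0.004 ]
[0.4978 0.313  0.004 ]
```

View pics/c1.png

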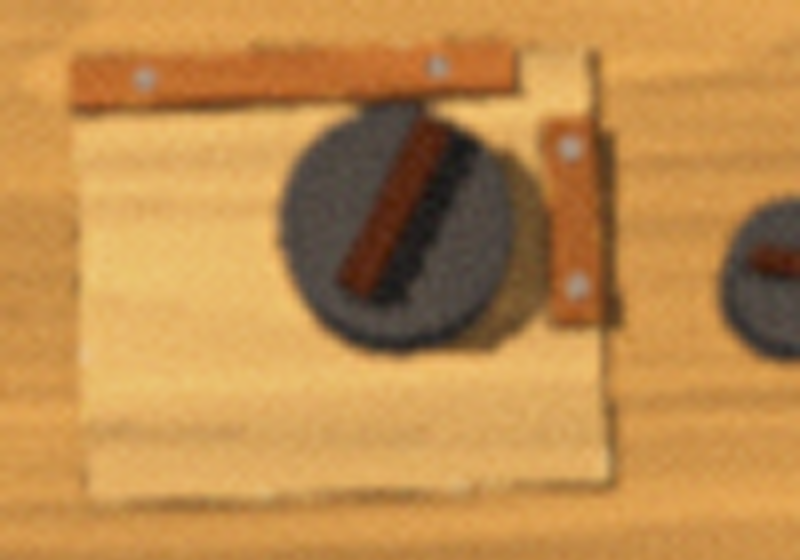

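View pics/c2.png

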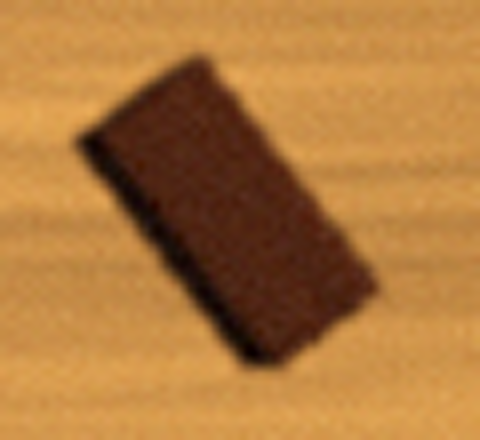

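Crop 1 shows the board corners at (75,110 – left, partly fence), (592,52), (608,483) and (92,495). The long fence's stop face foot runs from (75,112) to (517,95), the short fence's from (545,125) to (553,322), and the bar runs from (430,120) to (357,291). Crop 2 shows the block top's corners at (203,57), (98,137), (378,290) and (272,360).

```bash
python3 - <<'E'
from h import *
A=lambda u,v,z:at('top1',275+(u-.5)/8,170+(v-.5)/8,z)
B=lambda u,v,z:at('top1',415+(u-.5)/8,210+(v-.5)/8,z)
ang=lambda a,b:np.degrees(np.arctan2(*(b-a)[1::-1]))
p={k:A(*v,.018) for k,v in dict(FR=(592,52),NR=(608,483),NL=(90,497),LF0=(75,111),LF1=(517,96)).items()}
print(p)
s0,s1=A(545,125,.04),A(553,318,.04);print('short top',s0,s1,np.linalg.norm(s0-s1),ang(s1,s0))
l0,l1=A(73,108,.04),A(517,91,.04)
print('angles LF',ang(l0,l1),np.linalg.norm(l0-l1),'near',ang(p['NL'],p['NR']),np.linalg.norm(p['NL']-p['NR']),'right',ang(p['NR'],p['FR']),np.linalg.norm(p['NR']-p['FR']))
h0,h1=A(430,118,.156),A(357,293,.156);print('bar',h0,h1,(h0+h1)/2,np.linalg.norm(h0-h1),ang(h1,h0))
print('lid',A(397,224,.108))
q=[B(*v,.06) for v in((203,57),(98,137),(272,360),(378,290))]
print('block',np.mean(q,0),[np.linalg.norm(q[i]-q[i-1]).round(4) for i in range(4)],ang(q[1],q[2]),ang(q[0],q[3]),ang(q[0],q[1]))
s=robot.sense();print(s['qpos'])
E
```

```text
{'FR': array([ 0.6677, -0.0796,  0.018 ]), 'NR': array([ 0.501 , -0.0828,  0.018 ]), 'NL': array([0.4981, 0.1151, 0.018 ]), 'LF0': array([0.6472, 0.1205, 0.018 ]), 'LF1': array([ 0.6509, -0.0503,  0.018 ])}
short top [ 0.6361 -0.0603  0.04  ] [ 0.5623 -0.0621  0.04  ] 0.07382194795587554 1.3971810272963794
angles LF -88.51037455445714 0.16925720073308553 near -89.1604554381937 0.19792124696454394 right 1.0997239280843811 0.16673071102829254
bar [ 0.6218 -0.0162  0.156 ] [0.5601 0.0102 0.156 ] [ 0.59095 -0.003    0.156  ] 0.06711072939552958 -23.16495965495147
lid [ 0.5903 -0.0039  0.108 ]
block [ 0.477225 -0.358525  0.06    ] [np.float64(0.1067), np.float64(0.0497), np.float64(0.1033), np.float64(0.0474)] -143.61799733461436 -144.88044104940457 126.15460288622626
[-1.47110287e+00  2.45757238e-01  1.55891994e+00 -2.19730121e-05
  1.33872307e+00 -1.74085408e-01]
```

Request:
{"fn": "arm_command", "kwargs": {
  "deltas": [
    {"fingers": 1, "delta_pos": [0.15, -0.13, 0], "roll": 0},
    {"fingers": 1, "delta_pos": [0.15, -0.13, 0], "roll": 0},
    {"fingers": 1, "delta_pos": [0.15, -0.13, 0], "roll": 0},
    {"fingers": 1, "delta_pos": [0.15, -0.13, 0], "roll": 0},
    {"fingers": 1, "delta_pos": [0.15, -0.13, 0], "roll": 0},
    {"fingers": 1, "delta_pos": [0.15, -0.13, 0], "roll": 0},
    {"fingers": 1, "delta_pos": [0.15, -0.13, 0], "roll": 0},
    {"fingers": 1, "delta_pos": [0.15, -0.13, 0], "roll": 0},
    {"fingers": 1, "delta_pos": [0.15, -0.13, 0], "roll": 0},
    {"fingers": 1, "delta_pos": [0.15, -0.13, 0], "roll": 0},
    {"fingers": 1, "delta_pos": [0.15, -0.13, 0], "roll": 0},
    {"fingers": 1, "delta_pos": [0.15, -0.13, 0], "roll": 0}
  ]
}}

```text
clock: 1.6
tool_pos: [0.504, -0.127, 0.245]
tcp_rot: [[0.963, 0.27, -0.0], [0.27, -0.963, 0.0], [-0.0, -0.0, -1.0]]
ft_force: [0.6, -0.0, 0.8]
opening: 0.0855
grip_force: 0.0
```

Request:
{"fn": "arm_command", "kwargs": {
  "deltas": [
    {"fingers": 1, "delta_pos": [0.15, -0.13, 0], "roll": 0},
    {"fingers": 1, "delta_pos": [0.15, -0.13, 0], "roll": 0},
    {"fingers": 1, "delta_pos": [0.15, -0.13, 0], "roll": 0},
    {"fingers": 1, "delta_pos": [0, 0, 0], "roll": 0.027},
    {"fingers": 1, "delta_pos": [0, 0, 0], "roll": 0.027},
    {"fingers": 1, "delta_pos": [0, 0, 0], "roll": 0.027},
    {"fingers": 1, "delta_pos": [0, 0, 0], "roll": 0.027},
    {"fingers": 1, "delta_pos": [0, 0, 0], "roll": 0},
    {"fingers": 1, "delta_pos": [0, 0, 0], "roll": 0}
  ]
}}

```text
clock: 2.72
tool_pos: [0.5853, -0.0044, 0.245]
tcp_rot: [[0.92, -0.392, -0.0], [-0.392, -0.92, 0.0], [-0.0, 0.0, -1.0]]
ft_force: [-0.3, -0.2, -0.2]
opening: 0.0853
grip_force: 0.0
```

```bash
cat >> h.py <<'E'
def go(x,y,z,yaw=None):
    s=robot.sense();R=np.array(s['tcp_rot']);p=np.array(s['tool_pos'])
    cy=np.degrees(np.arctan2(R[1,1],R[0,1]))
    print('t',round(s['clock'],2),'p',p.round(4),'yaw',cy.round(2),'tilt',R[:,2].round(4),'F',np.round(s['ft_force'],1),'open',round(s['opening'],4),'grip',s['grip_force'],'q6',round(s['qpos'][5],2))
    print('units',(R.T@(np.array([x,y,z])-p)/.25).round(3),'roll',None if yaw is None else round(-(((yaw-cy)+180)%360-180)/360,4))
E
python3 - <<'E'
from h import *
snap('wrist','w1');go(.591,-.003,.145,-113.2)
E
```

```text
t 2.77 p [ 0.5854 -0.0044  0.2451] yaw -113.09 tilt [-3.e-04  1.e-04 -1.e+00] F [ 0.1 -0.4  0.1] open 0.0855 grip 0.0 q6 1.77
units [ 0.019 -0.014  0.401] roll 0.0003
```

View pics/w1.png

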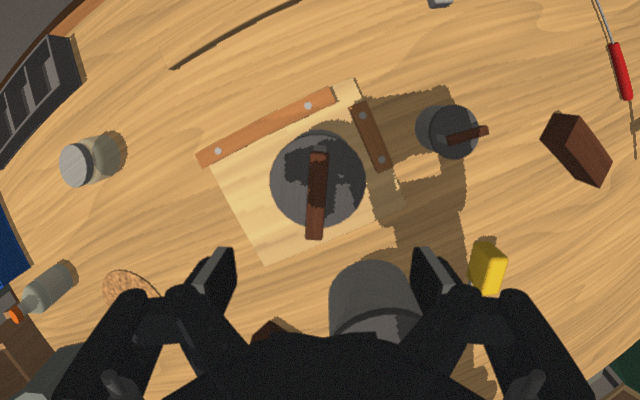

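The wrist view shows the bar centred under the jaws, with its top running from (318,153) to (314,240). The big canister lies clear, behind the gripper.

```bash
python3 - <<'E'
from h import *
a=at('w1',318,153,.156);b=at('w1',315,240,.156);print(a,b,(a+b)/2,np.linalg.norm(a-b),np.degrees(np.arctan2(*(a-b)[1::-1])))
for u,v in((197,162),(332,101),(361,102),(379,170)):print(at('w1',u,v,.04))
q=[at('w1',*v,.06) for v in((541,135),(556,112),(603,187),(609,152))]
print(q); print('mat',at('w1',130,290,.004))
E
```

```text
[ 0.623  -0.0163  0.156 ] [0.5623 0.0124 0.156 ] [ 0.59265 -0.00195  0.156  ] 0.06714298176280226 -25.30558670283619
[0.656 0.124 0.04 ]
[ 0.6542 -0.0438  0.04  ]
[ 0.6415 -0.0721  0.04  ]
[ 0.5646 -0.0629  0.04  ]
[array([ 0.5343, -0.2689,  0.06  ]), array([ 0.5537, -0.3027,  0.06  ]), array([ 0.4189, -0.3795,  0.06  ]), array([ 0.4664, -0.4015,  0.06  ])]
mat [0.5277 0.3703 0.004 ]
```

Request:
{"fn": "arm_command", "kwargs": {
  "deltas": [
    {"fingers": 1, "delta_pos": [0.021, -0.017, 0.05], "roll": 0.002},
    {"fingers": 1, "delta_pos": [0, 0, 0.05], "roll": 0},
    {"fingers": 1, "delta_pos": [0, 0, 0.05], "roll": 0},
    {"fingers": 1, "delta_pos": [0, 0, 0.05], "roll": 0},
    {"fingers": 1, "delta_pos": [0, 0, 0.05], "roll": 0},
    {"fingers": 1, "delta_pos": [0, 0, 0.05], "roll": 0},
    {"fingers": 1, "delta_pos": [0, 0, 0.05], "roll": 0},
    {"fingers": 1, "delta_pos": [0, 0, 0.05], "roll": 0}
  ]
}}

```text
clock: 3.78
tool_pos: [0.592, -0.0025, 0.1445]
tcp_rot: [[0.914, -0.405, 0.0], [-0.405, -0.914, -0.0], [0.0, -0.0, -1.0]]
ft_force: [-0.7, 0.2, -0.0]
opening: 0.0853
grip_force: 0.0
```

Request:
{"fn": "arm_command", "kwargs": {
  "deltas": [
    {"fingers": -1, "delta_pos": [0, 0, 0], "roll": 0},
    {"fingers": -1, "delta_pos": [0, 0, 0], "roll": 0},
    {"fingers": -1, "delta_pos": [0, 0, 0], "roll": 0},
    {"fingers": -1, "delta_pos": [0, 0, 0], "roll": 0},
    {"fingers": -1, "delta_pos": [0, 0, 0], "roll": 0},
    {"fingers": -1, "delta_pos": [0, 0, 0], "roll": 0},
    {"fingers": -1, "delta_pos": [0, 0, 0], "roll": 0},
    {"fingers": -1, "delta_pos": [0, 0, 0], "roll": 0}
  ]
}}

```text
clock: 4.78
tool_pos: [0.5923, -0.0025, 0.1459]
tcp_rot: [[0.914, -0.405, 0.001], [-0.405, -0.914, -0.0], [0.001, -0.0, -1.0]]
ft_force: [-1.7, 0.2, 6.1]
opening: 0.0127
grip_force: 59.8
```

Request:
{"fn": "arm_command", "kwargs": {
  "deltas": [
    {"fingers": -1, "delta_pos": [0, 0, -0.02], "roll": 0},
    {"fingers": -1, "delta_pos": [0, 0, -0.04], "roll": 0},
    {"fingers": -1, "delta_pos": [0, 0, -0.05], "roll": 0},
    {"fingers": -1, "delta_pos": [0, 0, -0.06], "roll": 0},
    {"fingers": -1, "delta_pos": [0, 0, -0.06], "roll": 0},
    {"fingers": -1, "delta_pos": [0, 0, -0.06], "roll": 0},
    {"fingers": -1, "delta_pos": [0, 0, -0.05], "roll": 0},
    {"fingers": -1, "delta_pos": [0, 0, -0.04], "roll": 0},
    {"fingers": -1, "delta_pos": [0, 0, -0.02], "roll": 0},
    {"fingers": -1, "delta_pos": [0, 0, 0], "roll": 0},
    {"fingers": -1, "delta_pos": [0, 0, 0], "roll": 0}
  ]
}}

```text
clock: 6.15
tool_pos: [0.5916, -0.0025, 0.2446]
tcp_rot: [[0.914, -0.405, -0.001], [-0.405, -0.914, 0.0], [-0.001, 0.0, -1.0]]
ft_force: [-0.2, -0.5, -5.1]
opening: 0.0129
grip_force: 58.7
```

```bash
python3 - <<'E'
from h import *
go(.4985,.3845,.245)
d=robot.read_camera('top')['frame'] # refine mat: cork colour blob via difference in hue
im=cv2.cvtColor(d,cv2.COLOR_RGB2BGR); cv2.imwrite('pics/m.png',cv2.resize(im[200:265,160:240],(640,520),interpolation=cv2.INTER_CUBIC))
E
```

```text
t 6.15 p [ 0.5916 -0.0025  0.2446] yaw -113.92 tilt [-1.3e-03  3.0e-04 -1.0e+00] F [-0.2 -0.5 -5.1] open 0.0129 grip 58.65962505340576 q6 1.79
units [-9.680e-01 -1.264e+00 -1.000e-03] roll None
```

View pics/m.png

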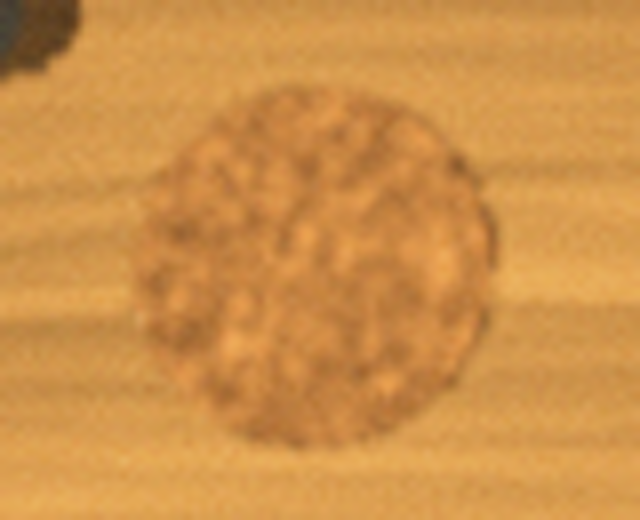

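The mat is a disc centred at crop (315,266), i.e. pixel (199.4,233.2), which agrees with the first measure of (0.4985, 0.384).

Request:
{"fn": "arm_command", "kwargs": {
  "deltas": [
    {"fingers": -1, "delta_pos": [-0.029, -0.038, 0], "roll": 0},
    {"fingers": -1, "delta_pos": [-0.058, -0.076, 0], "roll": 0},
    {"fingers": -1, "delta_pos": [-0.087, -0.114, 0], "roll": 0},
    {"fingers": -1, "delta_pos": [-0.106, -0.139, 0], "roll": 0},
    {"fingers": -1, "delta_pos": [-0.116, -0.152, 0], "roll": 0},
    {"fingers": -1, "delta_pos": [-0.116, -0.152, 0], "roll": 0},
    {"fingers": -1, "delta_pos": [-0.116, -0.152, 0], "roll": 0},
    {"fingers": -1, "delta_pos": [-0.106, -0.139, 0], "roll": 0},
    {"fingers": -1, "delta_pos": [-0.097, -0.126, 0], "roll": 0},
    {"fingers": -1, "delta_pos": [-0.068, -0.088, 0], "roll": 0},
    {"fingers": -1, "delta_pos": [-0.048, -0.063, 0], "roll": 0},
    {"fingers": -1, "delta_pos": [-0.019, -0.025, 0], "roll": 0}
  ]
}}

```text
clock: 7.7
tool_pos: [0.4987, 0.3852, 0.2451]
tcp_rot: [[0.915, -0.404, -0.0], [-0.404, -0.915, -0.0], [-0.0, 0.0, -1.0]]
ft_force: [0.7, 0.5, -4.4]
opening: 0.0128
grip_force: 58.6
```

Request:
{"fn": "arm_command", "kwargs": {
  "deltas": [
    {"fingers": -1, "delta_pos": [0, 0, 0], "roll": 0},
    {"fingers": -1, "delta_pos": [0, 0, 0.03], "roll": 0},
    {"fingers": -1, "delta_pos": [0, 0, 0.06], "roll": 0},
    {"fingers": -1, "delta_pos": [0, 0, 0.08], "roll": 0},
    {"fingers": -1, "delta_pos": [0, 0, 0.08], "roll": 0},
    {"fingers": -1, "delta_pos": [0, 0, 0.07], "roll": 0},
    {"fingers": -1, "delta_pos": [0, 0, 0.05], "roll": 0},
    {"fingers": -1, "delta_pos": [0, 0, 0.03], "roll": 0},
    {"fingers": -1, "delta_pos": [0, 0, 0.01], "roll": 0},
    {"fingers": -1, "delta_pos": [0, 0, 0], "roll": 0}
  ]
}}

```text
clock: 8.95
tool_pos: [0.4996, 0.3844, 0.1432]
tcp_rot: [[0.914, -0.405, 0.001], [-0.405, -0.914, 0.0], [0.001, -0.001, -1.0]]
ft_force: [0.1, 0.7, -3.8]
opening: 0.0127
grip_force: 58.6
```

```bash
python3 - <<'E'
from h import *
go(.4985,.384,.132)
E
```

```text
t 8.95 p [0.4996 0.3844 0.1432] yaw -113.91 tilt [ 7.e-04  4.e-04 -1.e+00] F [ 0.1  0.7 -3.8] open 0.0127 grip 58.619622588157654 q6 2.46
units [-0.003  0.003  0.045] roll None
```

Request:
{"fn": "arm_command", "kwargs": {
  "deltas": [
    {"fingers": -1, "delta_pos": [-0.003, 0.003, 0.01], "roll": 0},
    {"fingers": -1, "delta_pos": [0, 0, 0.01], "roll": 0},
    {"fingers": -1, "delta_pos": [0, 0, 0.008], "roll": 0},
    {"fingers": -1, "delta_pos": [0, 0, 0.008], "roll": 0},
    {"fingers": -1, "delta_pos": [0, 0, 0.006], "roll": 0},
    {"fingers": -1, "delta_pos": [0, 0, 0], "roll": 0}
  ]
}}

```text
clock: 9.7
tool_pos: [0.4983, 0.3839, 0.1322]
tcp_rot: [[0.914, -0.405, -0.0], [-0.405, -0.914, 0.0], [-0.0, 0.0, -1.0]]
ft_force: [-0.1, 0.6, -4.4]
opening: 0.0132
grip_force: 58.6
```

Request:
{"fn": "arm_command", "kwargs": {
  "deltas": [
    {"fingers": -1, "delta_pos": [0, 0, 0.004], "roll": 0},
    {"fingers": -1, "delta_pos": [0, 0, 0], "roll": 0}
  ]
}}

```text
clock: 9.95
tool_pos: [0.4986, 0.3841, 0.132]
tcp_rot: [[0.914, -0.405, 0.001], [-0.405, -0.914, 0.001], [0.0, -0.001, -1.0]]
ft_force: [-0.6, 1.3, 0.0]
opening: 0.0129
grip_force: 59.1
```

Request:
{"fn": "arm_command", "kwargs": {
  "deltas": [
    {"fingers": -1, "delta_pos": [0, 0, 0.004], "roll": 0},
    {"fingers": -1, "delta_pos": [0, 0, 0], "roll": 0}
  ]
}}

```text
clock: 10.2
tool_pos: [0.4988, 0.3844, 0.132]
tcp_rot: [[0.914, -0.405, 0.001], [-0.405, -0.914, 0.001], [0.001, -0.001, -1.0]]
ft_force: [-2.8, -0.3, 6.2]
opening: 0.0129
grip_force: 59.9
```

Request:
{"fn": "arm_command", "kwargs": {
  "deltas": [
    {"fingers": 1, "delta_pos": [0, 0, -0.004], "roll": 0},
    {"fingers": 1, "delta_pos": [0, 0, 0], "roll": 0},
    {"fingers": 1, "delta_pos": [0, 0, 0], "roll": 0},
    {"fingers": 1, "delta_pos": [0, 0, 0], "roll": 0},
    {"fingers": 1, "delta_pos": [0, 0, 0], "roll": 0},
    {"fingers": 1, "delta_pos": [0, 0, 0], "roll": 0},
    {"fingers": 1, "delta_pos": [0, 0, 0], "roll": 0},
    {"fingers": 1, "delta_pos": [0, 0, 0], "roll": 0}
  ]
}}

```text
clock: 11.2
tool_pos: [0.4983, 0.3839, 0.1313]
tcp_rot: [[0.914, -0.405, 0.0], [-0.405, -0.914, 0.0], [0.0, -0.0, -1.0]]
ft_force: [0.5, 0.2, -0.3]
opening: 0.0854
grip_force: 0.0
```

Request:
{"fn": "arm_command", "kwargs": {
  "deltas": [
    {"fingers": 1, "delta_pos": [0, 0, -0.03], "roll": 0},
    {"fingers": 1, "delta_pos": [0, 0, -0.06], "roll": 0},
    {"fingers": 1, "delta_pos": [0, 0, -0.09], "roll": 0},
    {"fingers": 1, "delta_pos": [0, 0, -0.09], "roll": 0},
    {"fingers": 1, "delta_pos": [0, 0, -0.09], "roll": 0},
    {"fingers": 1, "delta_pos": [0, 0, -0.09], "roll": 0},
    {"fingers": 1, "delta_pos": [0, 0, -0.05], "roll": 0},
    {"fingers": 1, "delta_pos": [0, 0, 0], "roll": 0}
  ]
}}

```text
clock: 12.2
tool_pos: [0.4988, 0.3842, 0.258]
tcp_rot: [[0.914, -0.405, 0.002], [-0.405, -0.914, 0.001], [0.002, -0.002, -1.0]]
ft_force: [-0.0, 0.3, -0.5]
opening: 0.0853
grip_force: 0.0
```

```bash
python3 - <<'E'
from h import *
go(.46,-.335,.26,-54)
snap('wrist','w2');snap('side','side2')
E
```

```text
t 12.2 p [0.4988 0.3842 0.258 ] yaw -113.91 tilt [ 0.0025  0.0013 -1.    ] F [-0.   0.3 -0.5] open 0.0853 grip 0.0 q6 2.46
units [ 1.024  2.693 -0.012] roll -0.1664
```

View pics/w2.png

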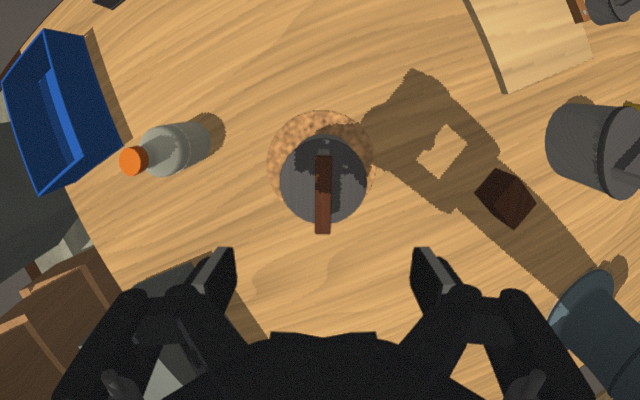

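The canister stands upright in the middle of the mat, with its bar at (323,195), released. Next is the block.

Request:
{"fn": "arm_command", "kwargs": {
  "deltas": [
    {"fingers": 1, "delta_pos": [0.05, 0.06, -0.044], "roll": 0},
    {"fingers": 1, "delta_pos": [0.1, 0.125, -0.044], "roll": 0},
    {"fingers": 1, "delta_pos": [0.12, 0.15, 0], "roll": 0},
    {"fingers": 1, "delta_pos": [0.12, 0.15, 0], "roll": 0},
    {"fingers": 1, "delta_pos": [0.12, 0.15, 0], "roll": 0},
    {"fingers": 1, "delta_pos": [0.12, 0.15, 0], "roll": 0},
    {"fingers": 1, "delta_pos": [0.12, 0.15, 0], "roll": 0},
    {"fingers": 1, "delta_pos": [0.12, 0.15, 0], "roll": 0},
    {"fingers": 1, "delta_pos": [0.118, 0.157, 0], "roll": 0}
  ]
}}

```text
clock: 13.42
tool_pos: [0.5981, -0.0028, 0.2784]
tcp_rot: [[0.914, -0.406, -0.0], [-0.406, -0.914, -0.0], [-0.0, 0.0, -1.0]]
ft_force: [0.7, 0.6, 0.1]
opening: 0.0854
grip_force: 0.0
```

Request:
{"fn": "arm_command", "kwargs": {
  "deltas": [
    {"fingers": 1, "delta_pos": [0.013, 0.151, 0], "roll": 0},
    {"fingers": 1, "delta_pos": [0.013, 0.151, 0], "roll": 0},
    {"fingers": 1, "delta_pos": [0.013, 0.151, 0], "roll": 0},
    {"fingers": 1, "delta_pos": [0.013, 0.151, 0], "roll": 0},
    {"fingers": 1, "delta_pos": [0.013, 0.151, 0], "roll": 0},
    {"fingers": 1, "delta_pos": [0.013, 0.151, 0], "roll": 0},
    {"fingers": 1, "delta_pos": [0.013, 0.151, 0], "roll": 0},
    {"fingers": 1, "delta_pos": [0.013, 0.151, 0], "roll": 0},
    {"fingers": 1, "delta_pos": [0.013, 0.151, 0], "roll": 0},
    {"fingers": 1, "delta_pos": [0.013, 0.151, 0], "roll": 0}
  ]
}}

```text
clock: 14.68
tool_pos: [0.4734, -0.3602, 0.2784]
tcp_rot: [[0.914, -0.406, -0.0], [-0.406, -0.914, 0.0], [-0.0, 0.0, -1.0]]
ft_force: [1.0, 0.4, 0.2]
opening: 0.0854
grip_force: 0.0
```

Request:
{"fn": "arm_command", "kwargs": {
  "deltas": [
    {"fingers": 1, "delta_pos": [0, 0, 0.04], "roll": -0.0277},
    {"fingers": 1, "delta_pos": [0, 0, 0.04], "roll": -0.0277},
    {"fingers": 1, "delta_pos": [0, 0, 0.04], "roll": -0.0277},
    {"fingers": 1, "delta_pos": [0, 0, 0.04], "roll": -0.0277},
    {"fingers": 1, "delta_pos": [0, 0, 0.04], "roll": -0.0277},
    {"fingers": 1, "delta_pos": [0, 0, 0.04], "roll": -0.0277},
    {"fingers": 1, "delta_pos": [0, 0, 0], "roll": 0},
    {"fingers": 1, "delta_pos": [0, 0, 0], "roll": 0}
  ]
}}

```text
clock: 15.68
tool_pos: [0.4746, -0.3589, 0.2188]
tcp_rot: [[0.812, 0.584, 0.0], [0.584, -0.812, -0.0], [-0.0, 0.0, -1.0]]
ft_force: [-0.3, 0.7, 0.1]
opening: 0.0855
grip_force: 0.0
```

```bash
python3 - <<'E'
from h import *
go(.477,-.3585,.042,-54)
snap('wrist','w3')
E
```

```text
t 15.68 p [ 0.4746 -0.3589  0.2188] yaw -54.25 tilt [ 2.e-04 -4.e-04 -1.e+00] F [-0.3  0.7  0.1] open 0.0855 grip 0.0 q6 0.11
units [0.009 0.004 0.707] roll -0.0007
```

View pics/w3.png

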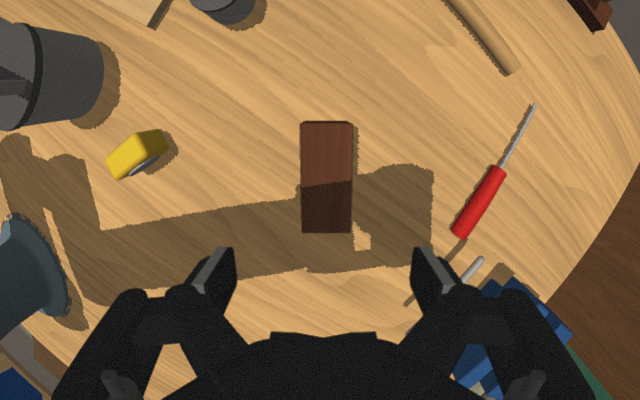

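The block is aligned with the jaws. Its top face corners are about (300,124), (352,124), (352,233) and (302,233).

```bash
python3 - <<'E'
from h import *
q=[at('w3',*v,.06) for v in((300,124),(352,124),(352,233),(302,233))]
ang=lambda a,b:np.degrees(np.arctan2(*(b-a)[1::-1]))
c=np.mean(q,0);print(c,[np.linalg.norm(q[i]-q[i-1]).round(4) for i in range(4)],ang(q[3],q[0]),ang(q[2],q[1]))
go(c[0],c[1],.042,-54)
E
```

```text
[ 0.478825 -0.359275  0.06    ] [np.float64(0.1081), np.float64(0.048), np.float64(0.1083), np.float64(0.0505)] 35.77797484537775 37.081515444481845
t 15.72 p [ 0.4748 -0.3589  0.2189] yaw -54.21 tilt [ 4.e-04 -7.e-04 -1.e+00] F [-0.3  0.6  0.6] open 0.0856 grip 0.0 q6 0.11
units [0.012 0.01  0.708] roll -0.0006
```

Request:
{"fn": "arm_command", "kwargs": {
  "deltas": [
    {"fingers": 1, "delta_pos": [0.012, 0.01, 0.03], "roll": 0},
    {"fingers": 1, "delta_pos": [0, 0, 0.06], "roll": 0},
    {"fingers": 1, "delta_pos": [0, 0, 0.09], "roll": 0},
    {"fingers": 1, "delta_pos": [0, 0, 0.1], "roll": 0},
    {"fingers": 1, "delta_pos": [0, 0, 0.1], "roll": 0},
    {"fingers": 1, "delta_pos": [0, 0, 0.1], "roll": 0},
    {"fingers": 1, "delta_pos": [0, 0, 0.1], "roll": 0},
    {"fingers": 1, "delta_pos": [0, 0, 0.07], "roll": 0},
    {"fingers": 1, "delta_pos": [0, 0, 0.04], "roll": 0},
    {"fingers": 1, "delta_pos": [0, 0, 0.018], "roll": 0}
  ]
}}

```text
clock: 16.98
tool_pos: [0.4789, -0.3586, 0.0408]
tcp_rot: [[0.81, 0.587, -0.0], [0.587, -0.81, 0.0], [-0.0, -0.0, -1.0]]
ft_force: [0.5, 0.4, 0.2]
opening: 0.0855
grip_force: 0.0
```

Request:
{"fn": "arm_command", "kwargs": {
  "deltas": [
    {"fingers": -1, "delta_pos": [0, 0, 0], "roll": 0},
    {"fingers": -1, "delta_pos": [0, 0, 0], "roll": 0},
    {"fingers": -1, "delta_pos": [0, 0, 0], "roll": 0},
    {"fingers": -1, "delta_pos": [0, 0, 0], "roll": 0},
    {"fingers": -1, "delta_pos": [0, 0, 0], "roll": 0},
    {"fingers": -1, "delta_pos": [0, 0, 0], "roll": 0},
    {"fingers": -1, "delta_pos": [0, 0, 0], "roll": 0},
    {"fingers": -1, "delta_pos": [0, 0, 0], "roll": 0}
  ]
}}

```text
clock: 17.98
tool_pos: [0.4795, -0.3594, 0.0424]
tcp_rot: [[0.81, 0.587, 0.001], [0.587, -0.81, -0.002], [0.0, 0.002, -1.0]]
ft_force: [0.4, -0.3, 5.8]
opening: 0.0491
grip_force: 65.0
```

Request:
{"fn": "arm_command", "kwargs": {
  "deltas": [
    {"fingers": -1, "delta_pos": [0, 0, -0.03], "roll": 0},
    {"fingers": -1, "delta_pos": [0, 0, -0.06], "roll": 0},
    {"fingers": -1, "delta_pos": [0, 0, -0.1], "roll": 0},
    {"fingers": -1, "delta_pos": [0, 0, -0.1], "roll": 0},
    {"fingers": -1, "delta_pos": [0, 0, -0.1], "roll": 0},
    {"fingers": -1, "delta_pos": [0, 0, -0.1], "roll": 0},
    {"fingers": -1, "delta_pos": [0, 0, -0.1], "roll": 0},
    {"fingers": -1, "delta_pos": [0, 0, -0.06], "roll": 0},
    {"fingers": -1, "delta_pos": [0, 0, 0], "roll": 0}
  ]
}}

```text
clock: 19.1
tool_pos: [0.4792, -0.359, 0.2051]
tcp_rot: [[0.81, 0.587, 0.002], [0.587, -0.81, -0.002], [0.0, 0.002, -1.0]]
ft_force: [-0.3, -0.3, -3.5]
opening: 0.049
grip_force: 64.2
```

```bash
python3 - <<'E'
from h import *
go(.62,-.0,.205,1.1)
s=at('top1',470/1.25,256/1.25,.06);print('small can',s)
E
```

```text
t 19.1 p [ 0.4792 -0.359   0.2051] yaw -54.08 tilt [ 0.0015 -0.0017 -1.    ] F [-0.3 -0.3 -3.5] open 0.049 grip 64.24217820167542 q6 0.11
units [ 1.299e+00 -8.320e-01 -1.000e-03] roll -0.1533
small can [ 0.5737 -0.1572  0.06  ]
```

Request:
{"fn": "arm_command", "kwargs": {
  "deltas": [
    {"fingers": -1, "delta_pos": [0.038, -0.027, 0], "roll": 0},
    {"fingers": -1, "delta_pos": [0.077, -0.054, 0], "roll": 0},
    {"fingers": -1, "delta_pos": [0.115, -0.081, 0], "roll": 0},
    {"fingers": -1, "delta_pos": [0.141, -0.098, 0], "roll": 0},
    {"fingers": -1, "delta_pos": [0.154, -0.107, 0], "roll": 0},
    {"fingers": -1, "delta_pos": [0.154, -0.107, 0], "roll": 0},
    {"fingers": -1, "delta_pos": [0.154, -0.107, 0], "roll": 0},
    {"fingers": -1, "delta_pos": [0.141, -0.098, 0], "roll": 0},
    {"fingers": -1, "delta_pos": [0.128, -0.09, 0], "roll": 0},
    {"fingers": -1, "delta_pos": [0.09, -0.063, 0], "roll": 0},
    {"fingers": -1, "delta_pos": [0.064, -0.045, 0], "roll": 0},
    {"fingers": -1, "delta_pos": [0.024, -0.018, 0], "roll": 0}
  ]
}}

```text
clock: 20.6
tool_pos: [0.6065, 0.0118, 0.2033]
tcp_rot: [[0.809, 0.588, -0.001], [0.588, -0.809, 0.0], [-0.001, -0.001, -1.0]]
ft_force: [0.4, -0.1, -2.9]
opening: 0.0489
grip_force: 64.2
```

Request:
{"fn": "arm_command", "kwargs": {
  "deltas": [
    {"fingers": -1, "delta_pos": [0, 0, 0], "roll": -0.0256},
    {"fingers": -1, "delta_pos": [0, 0, 0], "roll": -0.0256},
    {"fingers": -1, "delta_pos": [0, 0, 0], "roll": -0.0256},
    {"fingers": -1, "delta_pos": [0, 0, 0], "roll": -0.0256},
    {"fingers": -1, "delta_pos": [0, 0, 0], "roll": -0.0256},
    {"fingers": -1, "delta_pos": [0, 0, 0], "roll": -0.0253},
    {"fingers": -1, "delta_pos": [0, 0, 0], "roll": 0},
    {"fingers": -1, "delta_pos": [0, 0, 0], "roll": 0}
  ]
}}

```text
clock: 21.6
tool_pos: [0.6066, 0.01, 0.2037]
tcp_rot: [[-0.017, 1.0, -0.0], [1.0, 0.017, -0.0], [-0.0, -0.0, -1.0]]
ft_force: [-0.3, -0.1, -2.8]
opening: 0.0493
grip_force: 64.2
```

```bash
python3 - <<'E'
from h import *
go(.607,.010,.066,1.1)
snap('wrist','w4')
E
```

```text
t 21.6 p [0.6066 0.01   0.2037] yaw 0.95 tilt [-3.e-04 -0.e+00 -1.e+00] F [-0.3 -0.1 -2.8] open 0.0493 grip 64.19087648391724 q6 -0.19
units [-0.     0.002  0.551] roll -0.0004
```

View pics/w4.png

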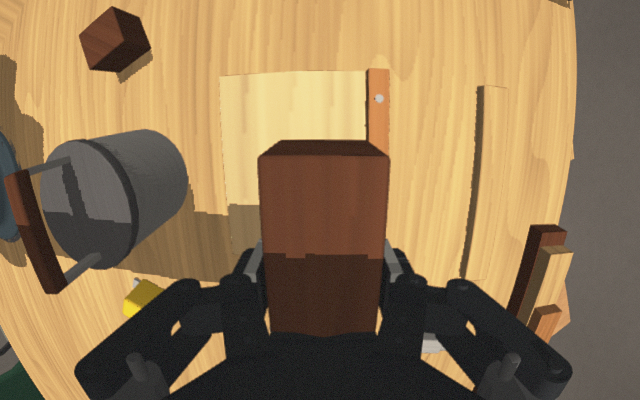

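The wrist view shows the block square in the jaws over the board, with its far top edge at (259–389,157) and the long fence at (378,100). Lowering it short of the corner.

Request:
{"fn": "arm_command", "kwargs": {
  "deltas": [
    {"fingers": -1, "delta_pos": [0, 0, 0.03], "roll": -0.0004},
    {"fingers": -1, "delta_pos": [0, 0, 0.06], "roll": 0},
    {"fingers": -1, "delta_pos": [0, 0, 0.09], "roll": 0},
    {"fingers": -1, "delta_pos": [0, 0, 0.1], "roll": 0},
    {"fingers": -1, "delta_pos": [0, 0, 0.1], "roll": 0},
    {"fingers": -1, "delta_pos": [0, 0, 0.08], "roll": 0},
    {"fingers": -1, "delta_pos": [0, 0, 0.05], "roll": 0},
    {"fingers": -1, "delta_pos": [0, 0, 0.03], "roll": 0},
    {"fingers": -1, "delta_pos": [0, 0, 0.01], "roll": 0},
    {"fingers": -1, "delta_pos": [0, 0, 0], "roll": 0}
  ]
}}

```text
clock: 22.9
tool_pos: [0.6072, 0.0102, 0.0669]
tcp_rot: [[-0.022, 1.0, 0.001], [1.0, 0.022, -0.0], [-0.0, 0.001, -1.0]]
ft_force: [0.1, -0.8, -2.4]
opening: 0.0489
grip_force: 64.2
```

```bash
python3 - <<'E'
from h import *
z=.2037-.042+.06
a,b=at('w4',259,157,z),at('w4',389,157,z);print(a,b,np.linalg.norm(a-b))
go(.6245,-.006,.0615,1.1)
snap('top','top2');im=cv2.imread('pics/top2.png');cv2.imwrite('pics/c3.png',cv2.resize(im[160:240,275:375],(800,640),interpolation=cv2.INTER_CUBIC)[:600])
E
```

```text
[0.5817 0.0645 0.2217] [0.6294 0.0653 0.2217] 0.047706708123700974
t 22.9 p [0.6072 0.0102 0.0669] yaw 1.25 tilt [ 1.1e-03 -1.0e-04 -1.0e+00] F [ 0.1 -0.8 -2.4] open 0.0489 grip 64.19121623039246 q6 -0.19
units [-0.066  0.068  0.022] roll 0.0004
```

Request:
{"fn": "arm_command", "kwargs": {
  "deltas": [
    {"fingers": -1, "delta_pos": [0, 0, 0.01], "roll": 0},
    {"fingers": -1, "delta_pos": [0, 0, 0.008], "roll": 0},
    {"fingers": -1, "delta_pos": [0, 0, 0.004], "roll": 0},
    {"fingers": -1, "delta_pos": [0, 0, 0], "roll": 0}
  ]
}}

```text
clock: 23.45
tool_pos: [0.6066, 0.0103, 0.0607]
tcp_rot: [[-0.022, 1.0, -0.0], [1.0, 0.022, 0.0], [0.0, -0.0, -1.0]]
ft_force: [0.5, 0.9, -2.6]
opening: 0.049
grip_force: 64.2
```

Request:
{"fn": "arm_command", "kwargs": {
  "deltas": [
    {"fingers": -1, "delta_pos": [0, 0, 0.003], "roll": 0},
    {"fingers": -1, "delta_pos": [0, 0, 0], "roll": 0}
  ]
}}

```text
clock: 23.7
tool_pos: [0.6069, 0.0103, 0.0604]
tcp_rot: [[-0.022, 1.0, 0.0], [1.0, 0.022, -0.0], [-0.0, 0.0, -1.0]]
ft_force: [-2.2, 0.4, 0.9]
opening: 0.0489
grip_force: 64.4
```

Request:
{"fn": "arm_command", "kwargs": {
  "deltas": [
    {"fingers": -1, "delta_pos": [-0.01, 0.012, -0.003], "roll": 0},
    {"fingers": -1, "delta_pos": [-0.015, 0.015, 0], "roll": 0},
    {"fingers": -1, "delta_pos": [-0.015, 0.015, 0], "roll": 0},
    {"fingers": -1, "delta_pos": [-0.01, 0.012, 0], "roll": 0},
    {"fingers": -1, "delta_pos": [0, 0, 0], "roll": 0}
  ]
}}

```text
clock: 24.32
tool_pos: [0.6208, -0.0022, 0.0607]
tcp_rot: [[-0.021, 1.0, 0.0], [1.0, 0.021, 0.0], [0.0, 0.0, -1.0]]
ft_force: [0.7, 0.4, -2.7]
opening: 0.0491
grip_force: 64.2
```

Request:
{"fn": "arm_command", "kwargs": {
  "deltas": [
    {"fingers": -1, "delta_pos": [0, 0.008, 0], "roll": 0},
    {"fingers": -1, "delta_pos": [0, 0.004, 0], "roll": 0},
    {"fingers": -1, "delta_pos": [0, 0, 0], "roll": 0}
  ]
}}

```text
clock: 24.7
tool_pos: [0.6236, -0.0018, 0.0608]
tcp_rot: [[-0.022, 1.0, 0.0], [1.0, 0.022, -0.0], [-0.0, 0.0, -1.0]]
ft_force: [-0.8, -0.3, -2.8]
opening: 0.0491
grip_force: 64.2
```

Request:
{"fn": "arm_command", "kwargs": {
  "deltas": [
    {"fingers": -1, "delta_pos": [0, 0.006, 0], "roll": 0},
    {"fingers": -1, "delta_pos": [0, 0, 0], "roll": 0}
  ]
}}

```text
clock: 24.95
tool_pos: [0.6249, -0.0018, 0.0607]
tcp_rot: [[-0.022, 1.0, -0.0], [1.0, 0.022, 0.0], [0.0, -0.0, -1.0]]
ft_force: [-0.4, -0.5, -2.8]
opening: 0.0491
grip_force: 64.2
```

Request:
{"fn": "arm_command", "kwargs": {
  "deltas": [
    {"fingers": -1, "delta_pos": [0, 0.005, 0], "roll": 0},
    {"fingers": -1, "delta_pos": [0, 0, 0], "roll": 0}
  ]
}}

```text
clock: 25.2
tool_pos: [0.6251, -0.0018, 0.0605]
tcp_rot: [[-0.023, 1.0, -0.003], [1.0, 0.023, -0.0], [0.0, -0.003, -1.0]]
ft_force: [-5.3, -0.6, 1.8]
opening: 0.0492
grip_force: 64.7
```

Request:
{"fn": "arm_command", "kwargs": {
  "deltas": [
    {"fingers": -1, "delta_pos": [-0.006, 0, 0], "roll": 0},
    {"fingers": -1, "delta_pos": [-0.006, 0, 0], "roll": 0},
    {"fingers": -1, "delta_pos": [0, 0, 0], "roll": 0}
  ]
}}

```text
clock: 25.58
tool_pos: [0.6252, -0.0037, 0.0606]
tcp_rot: [[-0.023, 1.0, -0.003], [1.0, 0.023, 0.002], [0.002, -0.003, -1.0]]
ft_force: [-4.9, 3.5, 1.1]
opening: 0.0488
grip_force: 64.7
```

Request:
{"fn": "arm_command", "kwargs": {
  "deltas": [
    {"fingers": -1, "delta_pos": [-0.006, 0, 0], "roll": 0},
    {"fingers": -1, "delta_pos": [0, 0, 0], "roll": 0}
  ]
}}

```text
clock: 25.82
tool_pos: [0.6252, -0.0038, 0.0607]
tcp_rot: [[-0.023, 1.0, -0.003], [1.0, 0.023, 0.004], [0.004, -0.003, -1.0]]
ft_force: [-4.0, 8.9, 2.5]
opening: 0.0494
grip_force: 64.8
```

Request:
{"fn": "arm_command", "kwargs": {
  "deltas": [
    {"fingers": -1, "delta_pos": [-0.006, 0, 0], "roll": 0},
    {"fingers": -1, "delta_pos": [0, 0, 0], "roll": 0}
  ]
}}

```text
clock: 26.08
tool_pos: [0.6252, -0.004, 0.0608]
tcp_rot: [[-0.023, 1.0, -0.003], [1.0, 0.023, 0.006], [0.006, -0.003, -1.0]]
ft_force: [-5.2, 13.7, 2.3]
opening: 0.0493
grip_force: 64.9
```

Request:
{"fn": "arm_command", "kwargs": {
  "deltas": [
    {"fingers": -1, "delta_pos": [-0.004, 0, 0], "roll": 0},
    {"fingers": -1, "delta_pos": [0, 0, 0], "roll": 0}
  ]
}}

```text
clock: 26.32
tool_pos: [0.6252, -0.0041, 0.0609]
tcp_rot: [[-0.023, 1.0, -0.003], [1.0, 0.023, 0.008], [0.008, -0.003, -1.0]]
ft_force: [-6.2, 16.6, 4.3]
opening: 0.0495
grip_force: 64.9
```

Request:
{"fn": "arm_command", "kwargs": {
  "deltas": [
    {"fingers": -1, "delta_pos": [0, 0.006, -0.003], "roll": 0},
    {"fingers": -1, "delta_pos": [0, 0.006, 0], "roll": 0},
    {"fingers": -1, "delta_pos": [0, 0, 0], "roll": 0},
    {"fingers": -1, "delta_pos": [0, 0, 0], "roll": 0}
  ]
}}

```text
clock: 26.82
tool_pos: [0.6255, -0.0041, 0.061]
tcp_rot: [[-0.023, 1.0, -0.011], [1.0, 0.024, 0.008], [0.008, -0.011, -1.0]]
ft_force: [-14.8, 15.3, 10.3]
opening: 0.0492
grip_force: 65.8
```

```bash
python3 - <<'E'
from h import *
go(.6245,-.006,.0605,1.1)
snap('top','top3')
print(np.array(robot.sense()['tcp_rot']).round(4).tolist(),robot.sense()['moment'])
im=cv2.imread('pics/top3.png');cv2.imwrite('pics/c4.png',cv2.resize(im[165:240,275:375],(800,600),interpolation=cv2.INTER_CUBIC))
E
```

```text
t 26.82 p [ 0.6255 -0.0041  0.061 ] yaw 1.35 tilt [-0.0112  0.0077 -0.9999] F [-14.8  15.3  10.3] open 0.0492 grip 65.82023978233337 q6 -0.22
units [-0.008 -0.004  0.002] roll 0.0007
[[-0.0235, 0.9997, -0.0112], [0.9997, 0.0235, 0.0077], [0.008, -0.011, -0.9999]] [2.46271614 2.41855364 0.37874392]
```

View pics/c4.png

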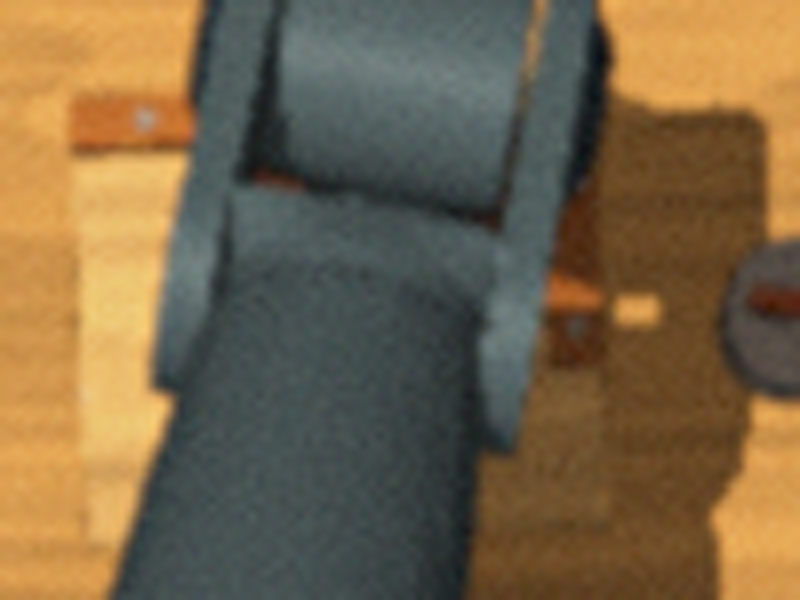

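The top view is blocked by the arm over the board, but both fences are visible and unmoved. From here I go by pose and force. I'll ease off, lift slightly to take weight off the board, then push diagonally.

Request:
{"fn": "arm_command", "kwargs": {
  "deltas": [
    {"fingers": -1, "delta_pos": [0.014, -0.014, -0.004], "roll": 0},
    {"fingers": -1, "delta_pos": [0, 0, 0], "roll": 0},
    {"fingers": -1, "delta_pos": [0, 0, 0], "roll": 0}
  ]
}}

```text
clock: 27.25
tool_pos: [0.625, -0.0039, 0.0622]
tcp_rot: [[-0.021, 1.0, -0.002], [1.0, 0.021, 0.003], [0.003, -0.002, -1.0]]
ft_force: [-3.2, 6.6, -0.5]
opening: 0.0491
grip_force: 64.3
```

Request:
{"fn": "arm_command", "kwargs": {
  "deltas": [
    {"fingers": -1, "delta_pos": [-0.006, 0.006, 0], "roll": 0},
    {"fingers": -1, "delta_pos": [-0.006, 0.006, 0], "roll": 0},
    {"fingers": -1, "delta_pos": [-0.006, 0.006, 0], "roll": 0},
    {"fingers": -1, "delta_pos": [0, 0, 0], "roll": 0},
    {"fingers": -1, "delta_pos": [0, 0, 0], "roll": 0},
    {"fingers": -1, "delta_pos": [0, 0, 0], "roll": 0}
  ]
}}

```text
clock: 28.0
tool_pos: [0.6256, -0.0043, 0.0619]
tcp_rot: [[-0.023, 1.0, -0.014], [1.0, 0.024, 0.01], [0.01, -0.014, -1.0]]
ft_force: [-17.7, 20.3, 12.0]
opening: 0.0489
grip_force: 66.1
```

Request:
{"fn": "arm_command", "kwargs": {
  "deltas": [
    {"fingers": -1, "delta_pos": [0.016, -0.016, 0], "roll": 0},
    {"fingers": -1, "delta_pos": [0, 0, 0.004], "roll": 0},
    {"fingers": -1, "delta_pos": [0, 0, 0], "roll": 0}
  ]
}}

```text
clock: 28.38
tool_pos: [0.6252, -0.0039, 0.0616]
tcp_rot: [[-0.023, 1.0, -0.004], [1.0, 0.023, 0.004], [0.004, -0.004, -1.0]]
ft_force: [-6.5, 9.9, 3.8]
opening: 0.0491
grip_force: 65.0
```

Request:
{"fn": "arm_command", "kwargs": {
  "deltas": [
    {"fingers": -1, "delta_pos": [0, 0, 0.002], "roll": 0},
    {"fingers": -1, "delta_pos": [0, 0, 0], "roll": 0}
  ]
}}

```text
clock: 28.62
tool_pos: [0.6252, -0.0039, 0.0614]
tcp_rot: [[-0.023, 1.0, -0.004], [1.0, 0.023, 0.004], [0.004, -0.004, -1.0]]
ft_force: [-7.8, 8.7, 5.0]
opening: 0.0488
grip_force: 65.2
```

Request:
{"fn": "arm_command", "kwargs": {
  "deltas": [
    {"fingers": -1, "delta_pos": [-0.005, 0.006, 0], "roll": 0},
    {"fingers": -1, "delta_pos": [-0.005, 0.006, 0], "roll": 0},
    {"fingers": -1, "delta_pos": [-0.002, 0.002, 0], "roll": 0},
    {"fingers": -1, "delta_pos": [0, 0, 0], "roll": 0},
    {"fingers": -1, "delta_pos": [0, 0, 0], "roll": 0},
    {"fingers": -1, "delta_pos": [0, 0, 0], "roll": 0},
    {"fingers": -1, "delta_pos": [0, 0, 0], "roll": 0},
    {"fingers": -1, "delta_pos": [0, 0, 0], "roll": 0}
  ]
}}

```text
clock: 29.62
tool_pos: [0.6257, -0.0042, 0.0612]
tcp_rot: [[-0.024, 1.0, -0.013], [1.0, 0.024, 0.008], [0.008, -0.013, -1.0]]
ft_force: [-19.7, 17.8, 15.1]
opening: 0.0487
grip_force: 66.5
```

```bash
python3 - <<'E'
from h import *
go(.6245,-.004,.0605,1.1)
# canister still on mat? compare side picture now with the one after release
a=cv2.imread('pics/side2.png').astype(int);snap('side','side3');b=cv2.imread('pics/side3.png').astype(int)
u,v=map(int,proj('side3',np.array([.4985,.384,.07])));w=np.s_[v-35:v+25,u-20:u+20];print(u,v,abs(a[w]-b[w]).mean())
go(.6245,-.004,.0605,1.1)
E
```

```text
t 29.62 p [ 0.6257 -0.0042  0.0612] yaw 1.36 tilt [-0.0131  0.0082 -0.9999] F [-19.7  17.8  15.1] open 0.0487 grip 66.52746498584747 q6 -0.22
units [ 0.001 -0.005  0.003] roll 0.0007
326 286 15.71513888888889
t 29.68 p [ 0.6256 -0.0042  0.0612] yaw 1.35 tilt [-0.0133  0.0082 -0.9999] F [-19.9  17.7  16.2] open 0.0492 grip 66.52764737606049 q6 -0.22
units [ 0.001 -0.004  0.003] roll 0.0007
```

Request:
{"fn": "arm_command", "kwargs": {
  "deltas": [
    {"fingers": -1, "delta_pos": [0, 0, -0.005], "roll": 0},
    {"fingers": -1, "delta_pos": [0, 0, -0.005], "roll": 0},
    {"fingers": -1, "delta_pos": [0, 0, 0], "roll": 0},
    {"fingers": -1, "delta_pos": [0, 0, 0], "roll": 0}
  ]
}}

```text
clock: 30.18
tool_pos: [0.6256, -0.0042, 0.0612]
tcp_rot: [[-0.023, 1.0, -0.012], [1.0, 0.023, 0.008], [0.009, -0.012, -1.0]]
ft_force: [-11.4, 17.9, 0.1]
opening: 0.0489
grip_force: 64.6
```

Request:
{"fn": "arm_command", "kwargs": {
  "deltas": [
    {"fingers": -1, "delta_pos": [0, 0.004, 0], "roll": 0},
    {"fingers": -1, "delta_pos": [0, 0.004, 0], "roll": 0},
    {"fingers": -1, "delta_pos": [0, 0, 0], "roll": 0},
    {"fingers": -1, "delta_pos": [0, 0, 0], "roll": 0},
    {"fingers": -1, "delta_pos": [0, 0, 0], "roll": 0},
    {"fingers": -1, "delta_pos": [0, 0, 0], "roll": 0}
  ]
}}

```text
clock: 30.92
tool_pos: [0.6258, -0.0042, 0.0613]
tcp_rot: [[-0.024, 1.0, -0.017], [1.0, 0.024, 0.008], [0.009, -0.017, -1.0]]
ft_force: [-20.1, 16.1, 7.7]
opening: 0.0491
grip_force: 65.6
```

Request:
{"fn": "arm_command", "kwargs": {
  "deltas": [
    {"fingers": -1, "delta_pos": [-0.005, 0, -0.002], "roll": 0},
    {"fingers": -1, "delta_pos": [0, 0, 0], "roll": 0},
    {"fingers": -1, "delta_pos": [0, 0, 0], "roll": 0},
    {"fingers": -1, "delta_pos": [0, 0, 0], "roll": 0},
    {"fingers": -1, "delta_pos": [0, 0, 0], "roll": 0},
    {"fingers": -1, "delta_pos": [0, 0, 0], "roll": 0}
  ]
}}

```text
clock: 31.68
tool_pos: [0.6258, -0.0042, 0.0613]
tcp_rot: [[-0.024, 1.0, -0.017], [1.0, 0.024, 0.01], [0.011, -0.017, -1.0]]
ft_force: [-17.3, 20.7, 5.8]
opening: 0.0486
grip_force: 64.9
```

Steady at about 17 N and 21 N against the fences, with a light load on the board. Handing in.

```bash
python3 -c "
from plant import robot
print(robot.sign_off())"
```

```text
the job is handed in; nothing more can be done
None
```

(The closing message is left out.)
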